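# Thread the hinge axle of a binocular

### The job

Put the hinge axle into this binocular: lift it by its focus wheel out of the wooden parts block, enter it in the upper hinge eye on the floating half, and use the axle to ease that half about until you feel its nose find the eye of the locked half hidden underneath. Then push it gently down until the wheel sits fully home on the hinge, and let go. Never lean on the stand or the halves with the axle harder than about 30 N, because the polymer eyes crack, and leave the other parts lying where they are.

Things in the scene. Friction and masses are not known exactly. Their poses are not given: they have to be found in the camera images.
- axle: Hinge axle: round steel shank 10 mm thick, 46 mm long, pointing down, under a knurled aluminium focus wheel 24 mm in diameter, 22 mm tall; about 55 g. The last 5 mm taper to a flat nose 7.4 mm wide. Origin: middle of the wheel's underside (the shoulder), z up through the wheel; nose at z = -46 mm. It starts upright in the parts block, the wheel resting on its top.
- block: The wooden parts block, 70 x 70 mm and 50 mm tall, fixed to the bench, with one upright 13 mm hole through its middle in which the axle stands. The origin is the centre of its underside.
- stand: Hinge assembly stand, fixed: a dark steel plate 110 (x) x 170 (y) x 10 mm with two stripped black binocular halves upright in aluminium nests, tops 102 mm above the bench. Origin: centre of the plate's underside. Each half (42 mm barrel, axes 74 mm apart when in line) has one round hinge eye on an arm, 24 mm outside, bore 11 mm; the eyes lap one over the other with a 1 mm gap.
- locked_side (a point): Middle of the plate's -y edge, top face. The half on this side is in the LOCKED nest (black side screw). It carries the lower eye: top face 87 mm, underside 65 mm above the bench, hidden under the upper eye. The nest was locked off the mark by an amount that is not measured. It does not move sideways under working loads; its rubber liner gives down 1 mm per 6 N, at most 4 mm.
- floating_side (a point): Middle of the plate's +y edge, top face. The half on this side is in the FLOATING nest, which slides level in the stand's x and y without turning, 12 mm each way from where its eye is over the mark, drags with about 1 N each way and stays where it is left. It carries the upper eye, and does not tip; its rubber liner gives down 1 mm per 12 N, at most 2 mm.
- upper_eye (a point): Middle of the mouth of the upper hinge eye, on the floating half, in its top face 104 mm above the bench; the bore goes 16 mm straight down. Axes as the stand's. At the start it is 8 to 11 mm off the mark in the stand's +y and within 5 mm of it in x, so the two bores do not line up.
- stand_mark (a point): The stand's mark: a point fixed to the stand, 20 mm from its origin in its x and 104 mm above the bench, axes as the stand's; a short line scribed on the plate (along x, at y = 0) points to it. The axis of the locked half's lower eye lies within 5.5 mm of it in the stand's x and within 5.5 mm in its y.
- diopter_ring: Brass diopter scale ring lying on the bench, 42 mm outside, 31 mm inside, 9 mm tall; bystander. Origin: centre of its underside.
- spacer_wide: Steel lens spacer ring lying on the bench, 48 mm outside, 40 mm inside, 10 mm tall; bystander. Origin: centre of its underside.
- spacer_narrow: Steel lens spacer ring lying on the bench, 38 mm outside, 31 mm inside, 14 mm tall; bystander. Origin: centre of its underside.
- filter_disc: Smoked glass filter disc lying on the bench, 42 mm in diameter, 5 mm thick; bystander. Origin: centre of its underside.

How it is judged:
By the outcome, as a careful person would: the job done as asked, in the order asked, and still so for the second after the job is handed in, with the robot touching nothing.
It also fails if it takes over 64 s, if anything falls off the work surface, if the arm or the gripper's body presses on something with over 40 N, if the wrist force passes 120 N, or if a joint passes its speed limit or range.

### The arm

A 7-joint arm with a two-finger parallel gripper is mounted at the origin on the work surface. World frame = base frame: x ahead of the robot, y to its left, z up, the work surface at z = 0. Lengths are in m, angles in rad, forces in N, time in s.
With the tool pointing down it reaches from about 0.4 to 0.85 m from the base axis. Payload 10.4 kg.
Tool frame: the origin (TCP) lies at the very end of the fingers, on their centre line; the grasp point (between the pads) lies 19 mm behind it; z points along the fingers, y is the line along which they close (so a half turn about z gives the same grasp; the last joint's range is limited). The gripper opens to 87 mm and grips with 3 to 60 N. Pads are 19 mm wide; open, the fingers measure 117 mm over their backs; the gripper's body (75 mm by 190 mm) begins 51 mm behind the grasp point.
Start: joints at [1.099, 0.332, -0.065, 1.46, 0.022, 1.35, -0.088], TCP at [0.271, -0.563, 0.223] pointing down, gripper open.
Joint ranges: [-2.6, 2.6], [-0.5, 2.12], [-1.47, 1.34], [0.16, 2.42], [-1.27, 4.41], [0.06, 2.06], [-2.6, 2.6]. Speed limits (rad/s): [2.22, 2.22, 2.79, 2.79, 3.14, 3.14, 3.14].

### API

Orientations are given as a unit quaternion [x, y, z, w].
In Python, from bench import * gives the robot as it stands.
- The arm moves only by the tool step_arm, never from a script. Its arguments are lists of equal length, an entry for each row: "delta_pos": the shift along the world's x, y, z in units of 25 mm (1.0 is 25 mm), a list of three; "turn": the turn about the world's z in units of 0.12 rad (1.0 is 0.12 rad). In form: {"delta_pos": [[tx, ty, tz], ...], "turn": [turn, ...]}. A call has 1 to 12 rows; each row shifts and turns the commanded pose from where the row before left it; what a row does not reach is not made up. A row lasts 1/10 s, in which the tool goes at most 50 mm and 8.59 degrees, less where a joint would pass 70% of its speed; a pose out of reach is approached as far as the arm can. A call with a number of a shift or a turn outside -1 to 1 is refused whole. A call with a gripper value outside its range is refused whole. "grip" is the closure, from 0 (fully open) to 1 (shut), set as the call begins (left out, the last holds). The fingers move at their own pace and stop on an object; "newtons" is the grip in N (left out, the last holds). Time passes only in rows, so rows that do not move let the fingers close. It gives the time, the measured TCP pose, the force, the opening and the grip force at its end, in the units of the state.
- read_state(): the state, without advancing time (a new reading comes with each control period).
- camera(name): name is "side" or "top" or "wrist"; returns a dict with "image" (400x640x3 uint8, red, green, blue), "z_map" (400x640 float32, m along the optical axis (not along the pixel's ray), 0 where there is no reading), "mtx" (3x3 intrinsics, pixels), "dist" ([k1, k2, p1, p2, k3] as OpenCV has them; the pictures are not rectified), "view" (4x4, takes a point from world to camera coordinates). Camera axes: x right, y up, looking along -z (the intrinsics and any distortion apply to the point x, -y, -z); pixel columns grow to the right and rows downward; lengths in m; the calibration is good to about 2 mm. A picture is of the moment at which its call begins.
- close_job(): hands the job in; it is judged then, once.
The state is a dict: "time": time; "joint_positions": joint angles; "joint_vel": joint speeds; "joint_torque": joint torques, N m; "ee_pos": TCP position; "eef_rot": TCP orientation; "ft_force": force on the tool from outside, world axes, zero at the start; "torque": the same for the moment, N m; "width": finger opening in m; "grip_force": force on a finger pad.
Only numpy, scipy, OpenCV 4.12 (cv2) and the standard library are available. Lean on these libraries where they do the work, as an engineer would, in place of code of your own. Each camera call takes 0.05 s, during which the arm holds its last target. There are 200 camera calls.

## Working session

There is one attempt and no reset: what is moved stays moved. The work goes in short steps, Python scripts to look and compute and a tool call to move; the robot and the scene stay as the last step left them, time stands still between calls to the robot, and variables do not carry over. Pictures are saved under pics/ and viewed, at most 10 in all, crops included, and the job is handed in when it is done.

Besides the shell and the picture viewer there is one more tool, called after "Request:" by a JSON object that holds its "name" and its "arguments". step_arm: Moves the arm, as the interface text tells. Shifts and turns lie within -1 to 1; 1 stands for 25 mm of shift or 0.12 rad of turn. Its arguments: {"type":"object","properties":{"delta_pos":{"type":"array"},"turn":{"type":"array"},"grip":{"type":"number"},"newtons":{"type":"number"}},"required":["delta_pos","turn"]}

```bash
mkdir -p pics; cat > h.py <<'E'
from bench import *
import numpy as np, cv2
def cap(n,save=None):
    c=camera(n)
    if save: cv2.imwrite('pics/'+save,c['image'][:,:,::-1])
    return c
def ray(c,uv):
    p=cv2.undistortPoints(np.array(uv,float).reshape(-1,1,2),c['mtx'],np.array(c['dist'],float)).reshape(-1,2)
    d=np.c_[p[:,0],-p[:,1],-np.ones(len(p))]
    V=np.array(c['view']);R=V[:3,:3];t=V[:3,3]
    return -R.T@t,d@R
def onz(c,uv,z):
    o,d=ray(c,uv); z=np.asarray(z)
    return o+d*((z-o[2])/d[:,2])[:,None]
def cloud(c):
    v,u=np.mgrid[0:400,0:640]; uv=np.c_[u.ravel(),v.ravel()]
    o,d=ray(c,uv); return (o+d*c['z_map'].ravel()[:,None]).reshape(400,640,3)
def proj(c,P):
    V=np.array(c['view']);q=np.atleast_2d(P)@V[:3,:3].T+V[:3,3]; q=q*[1,-1,-1]
    return cv2.projectPoints(q,np.zeros(3),np.zeros(3),c['mtx'],np.array(c['dist'],float))[0].reshape(-1,2)
E
python3 - <<'E'
from h import *
import pickle
D={n:cap(n,n+'0.png') for n in('top','side')}
pickle.dump(D,open('d0.pkl','wb'))
for n,c in D.items():
    o,d=ray(c,[[320,200]]);print(n,o,d,c['mtx'][0,0],(c['z_map']>0).mean())
s=read_state();print(s)
E
```

```text
top [ 0.52015346 -0.01383094  0.82176432] [[ 0.10960427 -0.01332772 -0.99395233]] 419.24609884993225 0.9963125
side [0.32327009 0.75950099 0.56314534] [[ 0.30900274 -0.81990066 -0.48203833]] 407.44201779959616 0.995953125
{'time': 0.1, 'joint_positions': array([ 1.09940847,  0.33281301, -0.06473361,  1.46090792,  0.0215939 ,
        1.34987566, -0.08849975]), 'joint_vel': array([-0.00021772, -0.00117549, -0.00055942, -0.00206865,  0.00076469,
       -0.00136848, -0.00085727]), 'joint_torque': array([ 1.41154906e-03, -6.24547791e+01,  2.44762836e-02, -3.90714240e+01,
       -6.16432261e-02,  3.66021926e-02,  1.17976460e-04]), 'ee_pos': array([ 0.27102966, -0.56277338,  0.22180671]), 'eef_rot': array([ 9.74923266e-01,  2.22540328e-01, -1.66539844e-04, -6.32749699e-04]), 'ft_force': array([-0.43582435,  0.19728492,  0.86307337]), 'torque': array([-0.0093451 ,  0.03477192, -0.02429011]), 'grip_force': 0.0, 'width': 0.08707930067935958}
```

View pics/top0.png

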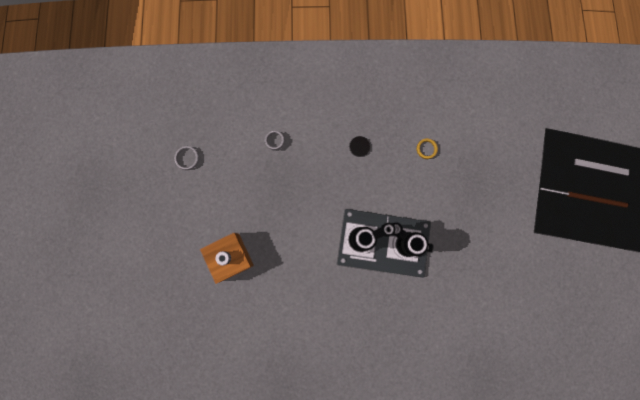

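View pics/side0.png

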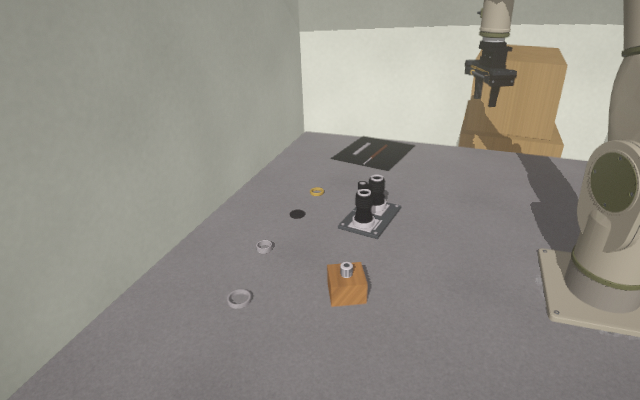

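```bash
python3 - <<'E'
from h import *
import pickle
D=pickle.load(open('d0.pkl','rb'));c=D['top'];im=c['image'];P=cloud(c)
a=cv2.resize(im[195:290,330:440][:,:,::-1],None,fx=5,fy=5,interpolation=cv2.INTER_CUBIC)
b=cv2.resize(im[230:285,200:250][:,:,::-1],None,fx=5,fy=5,interpolation=cv2.INTER_CUBIC)
o=np.zeros((475,800,3),np.uint8);o[:,:550]=a;o[:275,550:]=b
o=cv2.convertScaleAbs(o,alpha=1.6,beta=15)
cv2.imwrite('pics/crop1.png',o)
# block / wheel by depth
for nm,uv,lo,hi in(('wheel',(222,258),.064,.08),('block',(222,258),.044,.056),('eye',(390,229),.099,.108)):
    H=P[:,:,2];m=np.zeros(H.shape,bool);u,v=uv;r=35 if nm!='eye' else 12
    m[v-r:v+r,u-r:u+r]=True;m&=(H>lo)&(H<hi)
    p=P[m];vv,uu=np.nonzero(m);rr=cv2.minAreaRect(p[:,:2].astype(np.float32)*1000)
    print(nm,m.sum(),p.mean(0),p.min(0),p.max(0),rr,(uu.mean(),vv.mean()))
H=P[:,:,2];m=np.zeros(H.shape,bool);m[200:285,330:440]=True;m&=(H>.006)
p=P[m];print(cv2.minAreaRect(p[:,:2].astype(np.float32)*1000))
print(H[258,222],H[229,390],H[270,355])
E
```

```text
wheel 160 [0.50270733 0.15202294 0.07127817] [0.49114881 0.14057851 0.06556938] [0.51430935 0.1650017  0.07650921] ((502.7417297363281, 152.7897491455078), (24.405765533447266, 23.103839874267578), 89.35260772705078) (np.float64(222.225), np.float64(257.525))
block 1317 [0.50182749 0.15239022 0.04955913] [0.45615075 0.10601912 0.04401087] [0.5469004  0.19809087 0.05544818] ((502.643310546875, 153.0873565673828), (70.60385131835938, 71.65782165527344), 25.385425567626953) (np.float64(224.6484434320425), np.float64(257.7213363705391))
eye 172 [ 0.54508939 -0.13578485  0.10356218] [ 0.53236041 -0.15170296  0.1003218 ] [ 0.5577613  -0.1211969   0.10640046] ((546.1624755859375, -135.76153564453125), (23.3310604095459, 31.850378036499023), 8.282282829284668) (np.float64(386.04651162790697), np.float64(230.36627906976744))
((527.3123168945312, -127.09172821044922), (221.0681610107422, 110.22138977050781), 80.51805877685547)
0.07176179764496804 0.09148645264910371 -0.0028989892924158323
```

View pics/crop1.png

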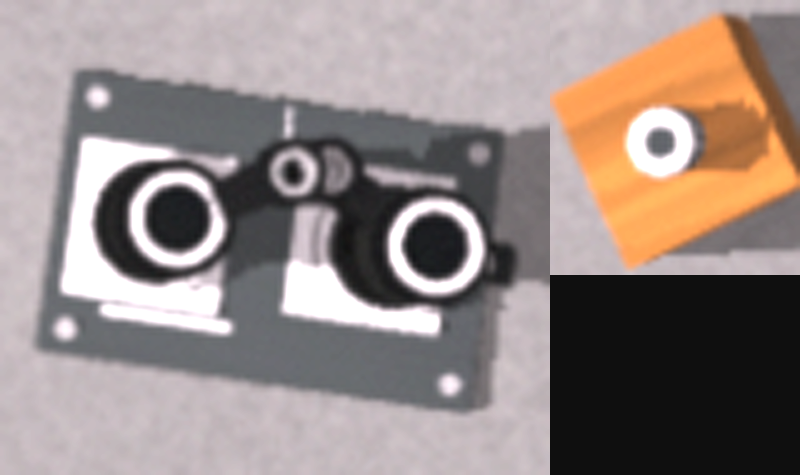

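```bash
cat > m.py <<'E'
from h import *
import pickle
D=pickle.load(open('d0.pkl','rb'));c=D['top']
f=lambda x,y,ox=330,oy=195:((x+.5)/5-.5+ox,(y+.5)/5-.5+oy)
wh=onz(c,[f(659-550,142,200,230)],.072)[0]
eye=onz(c,[f(293,172)],.104)[0]
h=onz(c,[f(*q) for q in((97,97),(480,153),(449,385),(65,329))],.010)
S=h.mean(0);ys=(h[0]+h[3]-h[1]-h[2]);xs=(h[0]+h[1]-h[2]-h[3])
yaw=np.arctan2(-ys[0],ys[1]);yx=np.arctan2(xs[1],xs[0])
E
python3 - <<'E'
from m import *
print('wheel',wh,'eye',eye,'stand',S,np.degrees([yaw,yx]),np.linalg.norm(h[0]-h[1]),np.linalg.norm(h[1]-h[2]))
a=(yaw+yx)/2;R=np.array([[np.cos(a),-np.sin(a)],[np.sin(a),np.cos(a)]])
print('mark',S[:2]+R@[.02,0],'eye in stand',R.T@(eye[:2]-S[:2]))
E=onz(c,[f(348,172),f(340,150),f(340,195)],.087);print('lower rim pts stand',(E[:,:2]-S[:2])@R)
s=D['side'];print('side proj wheel,eye',proj(s,[wh,eye]))
i=s['image'];o=np.hstack([cv2.resize(i[y:y+50,x:x+50][:,:,::-1],None,fx=8,fy=8,interpolation=cv2.INTER_CUBIC) for x,y in((320,245),(340,165))])
cv2.imwrite('pics/crop2.png',cv2.convertScaleAbs(o,alpha=1.6,beta=15))
E
```

```text
wheel [0.50189725 0.15333874 0.072     ] eye [ 0.54733513 -0.13949411  0.104     ] stand [ 0.52456799 -0.14744985  0.01      ] [-9.3945704  -9.68105154] 0.15101308073582884 0.09049239030661604
mark [ 0.54429152 -0.15076382] eye in stand [0.02113416 0.01161825]
lower rim pts stand [[ 0.02511375 -0.01043906]
 [ 0.03236381 -0.00664532]
 [ 0.01670309 -0.00867812]]
side proj wheel,eye [[345.99150118 264.38003503]
 [361.99088891 182.35987111]]
```

View pics/crop2.png

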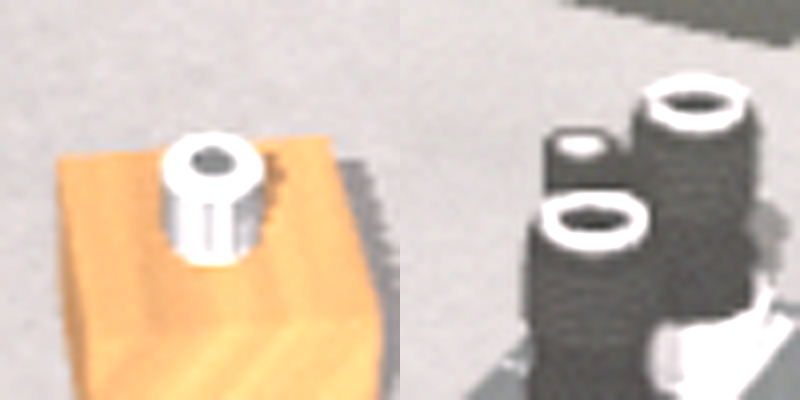

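Request:
{"name": "step_arm", "arguments": {"delta_pos": [[0.4, 1, 0], [0.4, 1, 0], [0.4, 1, 0], [0.4, 1, 0], [0.4, 1, 0], [0.4, 1, 0], [0.4, 1, 0], [0.4, 1, 0], [0.4, 1, 0], [0.4, 1, 0], [0.4, 1, 0], [0.4, 1, 0]], "turn": [0, 0, 0, 0, 0, 0, 0, 0, 0, 0, 0, 0]}}

```text
time: 1.3
ee_pos: [0.3913, -0.262, 0.2223]
eef_rot: [0.975, 0.223, -0.0, -0.0]
ft_force: [0.7, -0.1, -1.2]
width: 0.0868
grip_force: 0.0
```

```bash
python3 - <<'E'
from h import *
c=cap('wrist');s=read_state();o,d=ray(c,[[320,200],[420,200]]);print(o-s['ee_pos'],d,c['mtx'],c['dist'])
print(proj(c,[[.5473,-.1395,.104],[.5019,.1533,.072]]),s['ee_pos'])
E
```

```text
[0.06634253 0.02886174 0.16295668] [[-0.24213246 -0.13074574 -0.96150177]
 [-0.09739096 -0.43023379 -0.96155809]] [[301.38628665   0.         316.22696659]
 [  0.         301.38628665 202.16308649]
 [  0.           0.           1.        ]] [-0.02019396  0.          0.          0.          0.        ]
[[ 263.24196416  -38.9975318 ]
 [ -61.50079795 -127.59288161]] [ 0.39339328 -0.25762823  0.22247321]
```

Request:
{"name": "step_arm", "arguments": {"delta_pos": [[0.74, 0.45, -0.35], [0.74, 0.45, -0.35], [0.74, 0.45, -0.35], [0.74, 0.45, -0.35], [0.74, 0.45, -0.35], [0.74, 0.45, -0.35], [0.74, 0.45, -0.35], [0, 0, 0], [0, 0, 0], [0, 0, 0]], "turn": [0, 0, 0, 0, 0, 0, 0, 0, 0, 0]}}

```text
time: 2.35
ee_pos: [0.5201, -0.1853, 0.1615]
eef_rot: [0.975, 0.222, -0.0, 0.0]
ft_force: [0.6, 0.8, 0.3]
width: 0.087
grip_force: 0.0
```

```bash
python3 - <<'E'
from h import *
import pickle
c=cap('wrist');pickle.dump(c,open('w1.pkl','wb'));u,v=proj(c,[[.5473,-.1395,.104]])[0];print(u,v,read_state()['ee_pos'])
x0=int(u-65);y0=int(v-50);print(x0,y0)
i=c['image'][max(y0,0):y0+100,max(x0,0):x0+130][:,:,::-1]
cv2.imwrite('pics/w1.png',cv2.convertScaleAbs(cv2.resize(i,None,fx=6,fy=6,interpolation=cv2.INTER_CUBIC),alpha=2.2,beta=20))
E
```

```text
276.17006187797534 158.7971666242155 [ 0.52013738 -0.18536884  0.16168822]
211 108
```

View pics/w1.png

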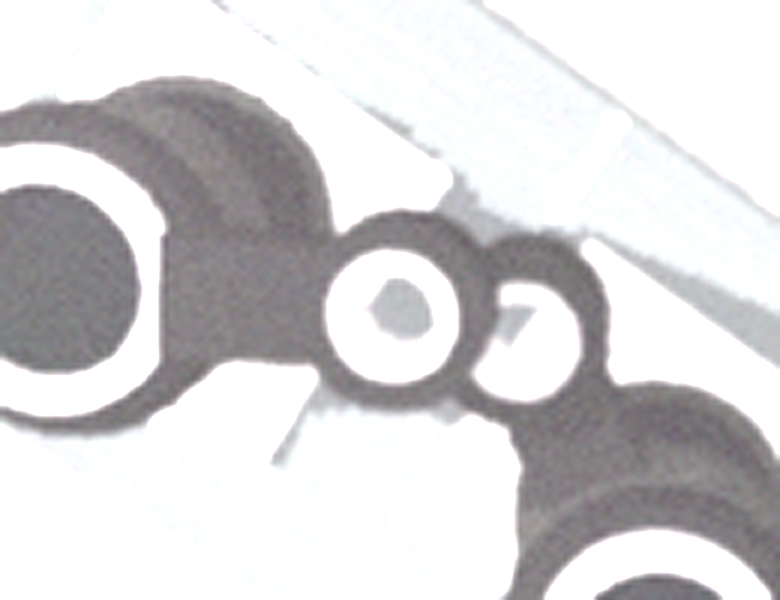

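```bash
python3 - <<'E'
from m import *
w=pickle.load(open('w1.pkl','rb'))
g=lambda x,y:((x+.5)/6-.5+211,(y+.5)/6-.5+108)
u=onz(w,[g(392,316)],.104)[0];l=onz(w,[g(522,344)],.087)[0]
print(u,l,l-u)
a=(yaw+yx)/2;R=np.array([[np.cos(a),-np.sin(a)],[np.sin(a),np.cos(a)]])
print('diff stand',R.T@(l-u)[:2],'lower in stand',R.T@(l[:2]-S[:2]),'upper',R.T@(u[:2]-S[:2]))
print(np.linalg.norm(onz(w,[g(392,316),g(459,316)],.104)@[[1,0],[0,1],[0,0]],axis=1), onz(w,[g(392,316),g(459,316)],.104), onz(w,[g(522,344),g(583,344)],.087))
E
```

```text
[ 0.54624168 -0.1397601   0.104     ] [ 0.54703582 -0.15579251  0.087     ] [ 0.00079415 -0.01603241 -0.017     ]
diff stand [ 0.00343971 -0.01567919] lower in stand [ 0.02353961 -0.00450445] upper [0.0200999  0.01117474]
[0.56383762 0.56914345] [[ 0.54624168 -0.1397601   0.104     ]
 [ 0.54979351 -0.14714401  0.104     ]] [[ 0.54703582 -0.15579251  0.087     ]
 [ 0.55053475 -0.1630587   0.087     ]]
```

Request:
{"name": "step_arm", "arguments": {"delta_pos": [[0, 1, 0], [0, 1, 0], [0, 1, 0], [0, 1, 0], [0, 1, 0], [0, 1, 0], [0, 1, 0], [0, 1, 0], [0, 1, 0], [0, 1, 0], [-0.36, 1, 0], [-0.36, 1, 0]], "turn": [0, 0, 0, 0, 0, 0, 0, 0, 0, 0, 0, 0]}}

```text
time: 3.6
ee_pos: [0.5025, 0.1157, 0.1617]
eef_rot: [0.975, 0.222, 0.0, 0.0]
ft_force: [-0.8, -0.6, -1.1]
width: 0.0868
grip_force: 0.0
```

Request:
{"name": "step_arm", "arguments": {"delta_pos": [[0, 0.75, 0], [0, 0.75, 0], [0, 0, -1], [0, 0, -1], [0, 0, -1], [0, 0, 0], [0, 0, 0]], "turn": [0, 0, 0, 0, 0, 0, 0]}}

```text
time: 4.3
ee_pos: [0.5028, 0.1527, 0.0871]
eef_rot: [0.975, 0.222, 0.0, 0.0]
ft_force: [0.1, 0.2, 0.2]
width: 0.087
grip_force: 0.0
```

```bash
python3 - <<'E'
from h import *
c=cap('wrist');s=read_state();print(s['ee_pos'])
P=cloud(c);H=P[:,:,2];m=(H>.069)&(H<.077)&(np.hypot(P[:,:,0]-.502,P[:,:,1]-.153)<.03)
p=P[m];print(m.sum(),p.mean(0),cv2.minEnclosingCircle((p[:,:2]*1000).astype(np.float32)))
E
```

```text
[0.50345003 0.15298001 0.08778802]
1086 [0.50225872 0.15329012 0.07297424] ((501.6131591796875, 152.78262329101562), 12.605579376220703)
```

Request:
{"name": "step_arm", "arguments": {"delta_pos": [[-0.03, 0, -0.7], [0, 0, -0.65], [0, 0, 0], [0, 0, 0]], "turn": [0, 0, 0, 0]}}

```text
time: 4.75
ee_pos: [0.5027, 0.1533, 0.054]
eef_rot: [0.975, 0.222, 0.001, 0.0]
ft_force: [0.3, -0.8, 0.2]
width: 0.0867
grip_force: 0.0
```

Request:
{"name": "step_arm", "arguments": {"delta_pos": [[0, 0, 0], [0, 0, 0], [0, 0, 0], [0, 0, 0], [0, 0, 0], [0, 0, 0], [0, 0, 0], [0, 0, 0]], "turn": [0, 0, 0, 0, 0, 0, 0, 0], "grip": 1, "newtons": 40}}

```text
time: 5.55
ee_pos: [0.5019, 0.1532, 0.0526]
eef_rot: [0.975, 0.223, -0.0, 0.0]
ft_force: [-0.2, -1.0, 0.1]
width: 0.0308
grip_force: 0.0
```

Request:
{"name": "step_arm", "arguments": {"delta_pos": [[0, 0, 0], [0, 0, 0], [0, 0, 0], [0, 0, 0], [0, 0, 0]], "turn": [0, 0, 0, 0, 0]}}

```text
time: 6.05
ee_pos: [0.5019, 0.1531, 0.0526]
eef_rot: [0.975, 0.223, 0.0, 0.0]
ft_force: [0.4, -0.8, -0.3]
width: 0.0228
grip_force: 40.0
```

Request:
{"name": "step_arm", "arguments": {"delta_pos": [[0, 0, 0.5], [0, 0, 1], [0, 0, 1], [0, 0, 1], [0, 0, 0.7], [0, 0, 0], [0, 0, 0]], "turn": [0, 0, 0, 0, 0, 0, 0]}}

```text
time: 6.75
ee_pos: [0.502, 0.1531, 0.1579]
eef_rot: [0.975, 0.222, 0.0, 0.0]
ft_force: [-0.3, -0.8, -1.5]
width: 0.0229
grip_force: 40.0
```

Request:
{"name": "step_arm", "arguments": {"delta_pos": [[0, 0, 0.7], [0.16, -1, 0], [0.16, -1, 0], [0.16, -1, 0], [0.16, -1, 0], [0.16, -1, 0], [0.16, -1, 0], [0.16, -1, 0], [0.16, -1, 0], [0.16, -1, 0], [0.16, -1, 0], [0.18, -0.9, 0]], "turn": [0, 0, 0, 0, 0, 0, 0, 0, 0, 0, 0, 0]}}

```text
time: 7.95
ee_pos: [0.5458, -0.1206, 0.1738]
eef_rot: [0.975, 0.222, -0.001, -0.0]
ft_force: [-0.5, -0.4, -0.4]
width: 0.023
grip_force: 40.0
```

Request:
{"name": "step_arm", "arguments": {"delta_pos": [[0, -0.8, 0], [0, 0, 0], [0, 0, 0], [0, 0, 0]], "turn": [0, 0, 0, 0]}}

```text
time: 8.35
ee_pos: [0.5463, -0.138, 0.1746]
eef_rot: [0.975, 0.223, -0.0, -0.0]
ft_force: [0.6, 0.7, 0.5]
width: 0.0229
grip_force: 40.0
```

```bash
python3 - <<'E'
from h import *
c=cap('wrist');s=read_state();print(s['ee_pos'],s['eef_rot'],s['ft_force'])
u,v=proj(c,[s['ee_pos']+[0,0,-.03]])[0]
x0=int(u-65);y0=int(v-50);print(x0,y0,u,v,proj(c,[s['ee_pos']+[0,0,-.0486],[.5467,-.1397,.104],s['ee_pos']+[0,0,.0194]]))
i=c['image'][y0:y0+100,x0:x0+130][:,:,::-1]
cv2.imwrite('pics/w2.png',cv2.convertScaleAbs(cv2.resize(i,None,fx=6,fy=6,interpolation=cv2.INTER_CUBIC),alpha=1.7,beta=20))
E
```

```text
[ 0.54634659 -0.13803616  0.17475927] [ 9.74739975e-01  2.23342501e-01 -1.93751800e-04 -2.66996931e-04] [ 0.00680965  0.45347361 -1.11807682]
251 179 316.516680379039 229.25128504534177 [[316.51404739 220.05798094]
 [318.53632719 211.32388113]
 [316.52643599 263.64307034]]
```

View pics/w2.png

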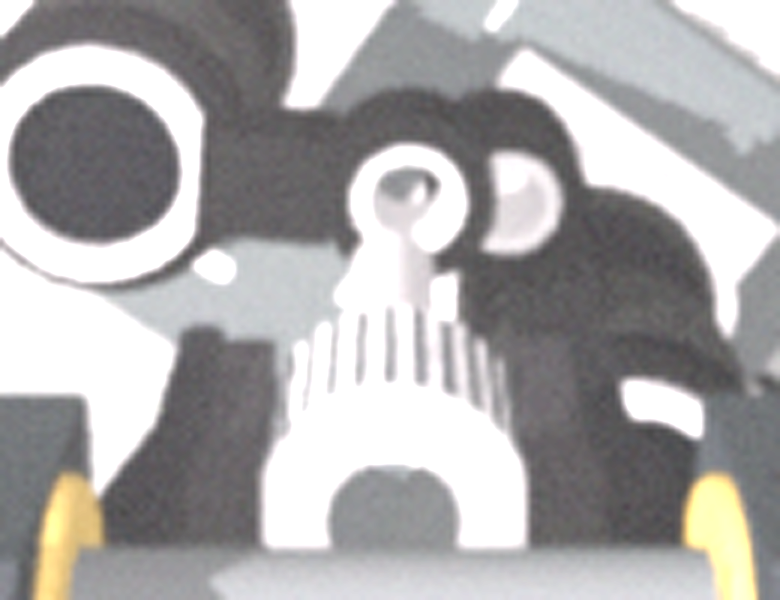

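Request:
{"name": "step_arm", "arguments": {"delta_pos": [[0, -0.08, 0], [0, 0, -0.4], [0, 0, -0.3], [0, 0, 0], [0, 0, -0.08], [0, 0, -0.08], [0, 0, -0.08], [0, 0, -0.08], [0, 0, 0]], "turn": [0, 0, 0, 0, 0, 0, 0, 0, 0]}}

```text
time: 9.3
ee_pos: [0.5465, -0.1412, 0.1494]
eef_rot: [0.975, 0.223, 0.0, -0.0]
ft_force: [0.1, 0.4, -0.0]
width: 0.023
grip_force: 40.0
```

Request:
{"name": "step_arm", "arguments": {"delta_pos": [[0, 0.02, -0.06], [0, 0.02, -0.06], [0, 0, -0.06], [0, 0, -0.06], [0, 0, 0]], "turn": [0, 0, 0, 0, 0]}}

```text
time: 9.8
ee_pos: [0.5464, -0.1403, 0.1433]
eef_rot: [0.975, 0.223, -0.0, -0.0]
ft_force: [0.8, 0.6, -0.7]
width: 0.0231
grip_force: 40.0
```

Request:
{"name": "step_arm", "arguments": {"delta_pos": [[0, 0, -0.06], [0, 0, -0.06], [0, 0, -0.06], [0, 0, 0], [0, 0, 0]], "turn": [0, 0, 0, 0, 0]}}

```text
time: 10.3
ee_pos: [0.5464, -0.1403, 0.1389]
eef_rot: [0.975, 0.223, -0.0, -0.0]
ft_force: [1.6, 1.2, -0.8]
width: 0.0231
grip_force: 40.0
```

Request:
{"name": "step_arm", "arguments": {"delta_pos": [[0, -0.06, 0], [0, -0.06, 0], [0, -0.06, 0], [0, -0.06, 0], [0, -0.06, 0], [0, -0.06, 0], [0, -0.06, 0], [0.01, -0.06, 0], [0.01, -0.06, 0], [0, -0.06, 0], [0, -0.02, 0], [0, 0, 0]], "turn": [0, 0, 0, 0, 0, 0, 0, 0, 0, 0, 0, 0]}}

```text
time: 11.5
ee_pos: [0.547, -0.156, 0.1391]
eef_rot: [0.975, 0.222, 0.0, 0.0]
ft_force: [-0.2, 0.2, -0.6]
width: 0.023
grip_force: 40.0
```

Request:
{"name": "step_arm", "arguments": {"delta_pos": [[0, 0, -0.04], [0, 0, -0.04], [0, 0, -0.04], [0, 0, -0.04], [0, 0, -0.04], [0, 0, -0.04], [0, 0, 0], [0, 0, 0]], "turn": [0, 0, 0, 0, 0, 0, 0, 0]}}

```text
time: 12.3
ee_pos: [0.547, -0.1559, 0.1331]
eef_rot: [0.975, 0.222, 0.0, 0.0]
ft_force: [1.1, -0.0, 0.2]
width: 0.0228
grip_force: 40.0
```

Request:
{"name": "step_arm", "arguments": {"delta_pos": [[0, 0, -0.04], [0, 0, -0.04], [0, 0, -0.04], [0, 0, -0.04], [0, 0, 0], [0, 0, 0]], "turn": [0, 0, 0, 0, 0, 0]}}

```text
time: 12.9
ee_pos: [0.5471, -0.1558, 0.1291]
eef_rot: [0.975, 0.223, 0.0, 0.0]
ft_force: [1.8, 0.6, -0.3]
width: 0.0228
grip_force: 40.0
```

Free at 6.5 mm into the lower eye; continue down.

Request:
{"name": "step_arm", "arguments": {"delta_pos": [[0, 0, -0.05], [0, 0, -0.05], [0, 0, -0.05], [0, 0, -0.05], [0, 0, -0.05], [0, 0, 0]], "turn": [0, 0, 0, 0, 0, 0]}}

```text
time: 13.5
ee_pos: [0.547, -0.1558, 0.1227]
eef_rot: [0.975, 0.223, 0.0, 0.0]
ft_force: [1.4, -0.5, 0.2]
width: 0.0228
grip_force: 40.0
```

```bash
python3 -c "
from h import *
s=read_state();print(s['ee_pos'],s['ft_force'],s['torque'])"
```

```text
[ 0.54698824 -0.15583597  0.12265603] [ 1.38396572 -0.4799371   0.19166485] [ 0.11861316 -0.406644   -0.00781775]
```

Request:
{"name": "step_arm", "arguments": {"delta_pos": [[0, 0, -0.05], [0, 0, -0.05], [0, 0, -0.05], [0, 0, -0.05], [0, 0, -0.05], [0, 0, -0.05], [0, 0, -0.05], [0, 0, -0.05], [0, 0, -0.05], [0, 0, 0]], "turn": [0, 0, 0, 0, 0, 0, 0, 0, 0, 0]}}

```text
time: 14.5
ee_pos: [0.547, -0.1559, 0.1114]
eef_rot: [0.975, 0.223, 0.0, 0.0]
ft_force: [2.5, 0.6, 0.3]
width: 0.0228
grip_force: 40.0
```

Request:
{"name": "step_arm", "arguments": {"delta_pos": [[0, 0, -0.04], [0, 0, -0.04], [0, 0, -0.04], [0, 0, -0.04], [0, 0, -0.02], [0, 0, -0.02], [0, 0, 0], [0, 0, 0]], "turn": [0, 0, 0, 0, 0, 0, 0, 0]}}

```text
time: 15.3
ee_pos: [0.547, -0.1559, 0.1066]
eef_rot: [0.975, 0.223, 0.0, 0.0]
ft_force: [2.8, 0.3, 1.8]
width: 0.0229
grip_force: 40.0
```

Request:
{"name": "step_arm", "arguments": {"delta_pos": [[0, 0, -0.02], [0, 0, -0.01], [0, 0, 0], [0, 0, 0]], "turn": [0, 0, 0, 0]}}

```text
time: 15.7
ee_pos: [0.5472, -0.1559, 0.1062]
eef_rot: [0.975, 0.223, 0.0, 0.0]
ft_force: [2.8, 1.3, 4.9]
width: 0.0229
grip_force: 40.0
```

Request:
{"name": "step_arm", "arguments": {"delta_pos": [[0, 0, -0.02], [0, 0, 0], [0, 0, 0]], "turn": [0, 0, 0]}}

```text
time: 16.0
ee_pos: [0.5473, -0.1558, 0.1059]
eef_rot: [0.975, 0.223, 0.0, 0.0]
ft_force: [1.3, 1.1, 5.9]
width: 0.0229
grip_force: 40.0
```

Request:
{"name": "step_arm", "arguments": {"delta_pos": [[0, 0, 0.02], [0, 0, 0.01], [0, 0, 0]], "turn": [0, 0, 0]}}

```text
time: 16.3
ee_pos: [0.5471, -0.1559, 0.1062]
eef_rot: [0.975, 0.223, 0.0, 0.0]
ft_force: [3.3, 1.5, 4.6]
width: 0.0229
grip_force: 40.0
```

Request:
{"name": "step_arm", "arguments": {"delta_pos": [[0, 0, 0], [0, 0, 0], [0, 0, 0], [0, 0, 0], [0, 0, 0], [0, 0, 0], [0, 0, 0], [0, 0, 0], [0, 0, 0], [0, 0, 0]], "turn": [0, 0, 0, 0, 0, 0, 0, 0, 0, 0], "grip": 0.3}}

```text
time: 17.3
ee_pos: [0.547, -0.1559, 0.1061]
eef_rot: [0.975, 0.223, 0.0, 0.0]
ft_force: [0.9, 0.1, 0.6]
width: 0.0608
grip_force: 0.0
```

Released; rise and check.

Request:
{"name": "step_arm", "arguments": {"delta_pos": [[0, 0, 0.5], [0, 0, 1], [0, 0, 1], [0, 0, 1], [0, 0, 0.5], [0, 0, 0], [0, 0, 0], [0, 0, 0]], "turn": [0, 0, 0, 0, 0, 0, 0, 0]}}

```text
time: 18.1
ee_pos: [0.5463, -0.1558, 0.2047]
eef_rot: [0.975, 0.223, -0.001, -0.0]
ft_force: [-0.1, 0.7, 1.3]
width: 0.061
grip_force: 0.0
```

```bash
python3 - <<'E'
from h import *
c=cap('wrist');s=read_state();print(s['ee_pos'],s['ft_force'])
P=cloud(c);H=P[:,:,2];m=(H>.115)&(H<.14)&(np.hypot(P[:,:,0]-.547,P[:,:,1]+.156)<.018)
p=P[m];t=p[p[:,2]>np.median(p[:,2])-.003];print(m.sum(),np.percentile(p[:,2],[5,50,90]),t.mean(0),cv2.minEnclosingCircle((t[:,:2]*1000).astype(np.float32)))
for q in ((.525,-.215),):
    k=np.hypot(P[:,:,0]-q[0],P[:,:,1]-q[1])<.03;print(np.percentile(H[k],[80,95]))
i=c['image'][80:360,120:500][:,:,::-1]
cv2.imwrite('pics/w3.png',cv2.convertScaleAbs(cv2.resize(i,None,fx=2,fy=2),alpha=1.5,beta=15))
E
```

```text
[ 0.54631695 -0.15576313  0.20473623] [ 0.50954484 -0.72895252 -0.42073277]
706 [0.1198023  0.12705503 0.12812701] [ 0.5469257  -0.15597513  0.12711783] ((546.4199829101562, -156.34156799316406), 12.442452430725098)
[0.09991622 0.10319617]
```

View pics/w3.png

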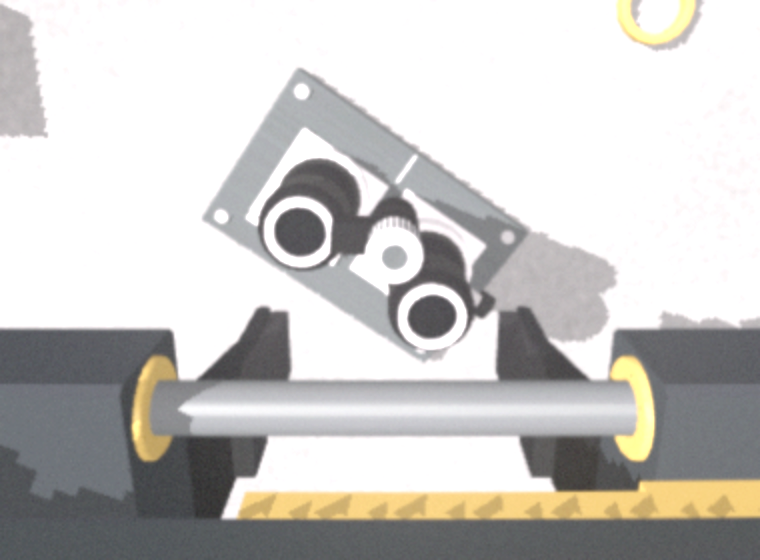

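The picture shows the wheel upright on the hinge at about (394, 257). Its top reads 127 mm against the 126 mm expected, and this camera also read about 1 mm high on the wheel in the block. The gripper is clear.

```bash
python3 -c "
from bench import *
print(close_job())"
```

```text
the job is handed in; nothing more can be done
None
```

The axle is through both hinge eyes with the wheel seated on the hinge and let go, and I handed the job in at about 18 s; no reading at the end of a move was over 6 N, and the other parts were left alone.

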